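# Fit a stage plate on the microscope's light base

## Robot

A 7-joint arm with a two-finger parallel gripper is mounted at the origin on the work surface. World frame = base frame: x ahead of the robot, y to its left, z up, the work surface at z = 0. Lengths are in m, angles in rad, forces in N, time in s.
With the tool pointing down it reaches from about 0.35 to 0.9 m from the base axis. Payload 19.9 kg.
Tool frame: the origin (TCP) lies on the mounting face of the last link; the fingertips stand 173 mm ahead of it and the grasp point (between the pads) lies 155 mm ahead of it (tip_extent is the z of the fingertips in the tool frame, in m); z points along the fingers, y is the direction in which the jaws open and shut (so a half turn about z gives the same grasp; the last joint's range is limited). The gripper opens to 85 mm and grips with 20 to 120 N. Pads are 22 mm wide; open, the fingers measure 114 mm over their backs; the gripper's body (76 mm by 85 mm) begins 54 mm behind the grasp point. The pads swing forward as they close: fully open they stand 13 mm farther back than shut.
Start: joints at [1.28, 0.417, -0.01, 1.614, 0.005, 1.111, -0.053], TCP at [0.154, -0.606, 0.405] pointing down, gripper open.
Joint ranges: [-2.81, 2.81], [-0.39, 2.02], [-1.27, 1.25], [0.06, 2.57], [-1.19, 4.33], [0.19, 2], [-2.82, 2.82]. Speed limits (rad/s): [1.89, 1.89, 2.39, 2.39, 3.01, 3.01, 3.01].

## Interface

Orientations are given as a 3x3 rotation matrix whose columns are the frame's x, y, z axes.
In Python, from cell import sense, read_camera, calibration, close_job, tip_extent gives the robot as it stands.
- The arm moves only by the tool move_arm, never from a script. Its argument "steps" is one flat list of numbers, 7 for each row, row after row: the shift along the tool's x, y, z in mm, then the turn, a rotation vector about the tool's x, y, z in rad, then the closure, from 0 (fully open) to 1 (shut). A call has exactly 10 rows; each row shifts and turns the commanded pose from where the row before left it, along the tool's axes as they then stand; what a row does not reach is not made up. A row lasts 1/12 s, in which the tool goes at most 41.7 mm and 7.16 degrees, less where a joint would pass 70% of its speed; a pose out of reach is approached as far as the arm can. A call is refused whole if a number of a shift passes 41.7 or a number of a turn 0.125, either way. A call with a gripper value outside its range is refused whole. The fingers move at their own pace and stop on an object; "squeeze" is the grip in N (left out, the last holds). Time passes only in rows, so rows that do not move let the fingers close, or fill a call up. It gives the time, the measured TCP pose, the force and the opening at its end, in the units of the state.
- sense(): the state, without advancing time (a new reading comes with each control period).
- read_camera(name): name is "scene" or "top" or "wrist"; returns the picture (384x512x3 uint8, red, green, blue); there is no depth.
- calibration(name): a dict with "fx", "fy", "cx", "cy" (pixels), "rvec" (rotation vector, rad) and "tvec" (3), from world to camera coordinates, as OpenCV has them. Camera axes: x right, y down, z forward; pixel columns grow to the right and rows downward; lengths in m; the calibration is good to about 2 mm. A picture is of the moment at which its call begins: read the wrist's pose just before it. calibration takes no time and is no camera call; for the wrist camera it gives the pose at the moment of the call.
- close_job(): hands the job in, once; it reports no verdict.
The state is a dict: "t": time; "joint_positions": joint angles; "qd": joint speeds; "effort": joint torques, N m; "ee_pos": TCP position; "tool_rot": TCP orientation; "wrist_force": force on the tool from outside, world axes, zero at the start; "wrist_torque": the same for the moment, N m; "gripper_width": finger opening in m.
Only numpy, scipy, OpenCV 4.12 (cv2) and the standard library are available. Lean on these libraries where they do the work, as an engineer would, in place of code of your own. Each camera call takes 0.05 s, during which the arm holds its last target. There are 200 camera calls.

## Task

Two trays on the lab bench each hold a stack of three metal plates. From the stack of plates with a window and pin holes, take just the top plate, lower it over the two locating pins of the white light base until it lies flush on the seat, and then swing the hold-down clip fully home over the plate's end. Leave the other plates in their stacks and the rack, jar and forceps where they are.

Things in the scene. Friction and masses are not known exactly. Their poses are not given: they have to be found in the camera images.
- stage_plate_top: Stage plate: aluminium plate 130 x 60 x 10 mm (x, y, z), two 11 mm through holes on its long axis at x = +52 and -52 mm and a 59 x 35 mm rectangular window in the middle; 160 g; symmetric, either way round fits; origin at the centre of its underside, x along its length, z up. The uppermost of three such plates stacked in the stage tray: the one to fit.
- stage_plate_mid: Second stage plate of the stack: aluminium plate 130 x 60 x 10 mm (x, y, z), two 11 mm through holes on its long axis at x = +52 and -52 mm and a 59 x 35 mm rectangular window in the middle; 160 g; symmetric, either way round fits; origin at the centre of its underside, x along its length, z up. Stays in the tray.
- stage_plate_low: Lowest stage plate of the stack: aluminium plate 130 x 60 x 10 mm (x, y, z), two 11 mm through holes on its long axis at x = +52 and -52 mm and a 59 x 35 mm rectangular window in the middle; 160 g; symmetric, either way round fits; origin at the centre of its underside, x along its length, z up. Stays in the tray.
- blank_plate_top: Blank plate, top of the other stack of three: aluminium plate 130 x 60 x 10 mm (x, y, z), solid without any hole; origin at the centre of its underside, x along its length. Not wanted.
- blank_plate_mid: Blank plate, second of its stack: aluminium plate 130 x 60 x 10 mm (x, y, z), solid without any hole; origin at the centre of its underside, x along its length. 
- blank_plate_low: Blank plate, lowest of its stack: aluminium plate 130 x 60 x 10 mm (x, y, z), solid without any hole; origin at the centre of its underside, x along its length. 
- stage_tray: Shallow open white enamelled tray 200 x 130 x 20 mm, walls and floor 3 mm, fixed, holding the stage plates; origin at the centre of its underside, x along its length.
- blank_tray: Tray of the same make, fixed, holding the blank plates; the two trays and the base may change places.
- base: White light base of a stereo microscope, a box 210 x 160 x 45 mm (x, y, z), fixed; origin at the centre of its underside. On it: a raised dark steel seat 126 x 44 mm, 6 mm high, with two upright locating pins, and the clip.
- seat (a point): Centre of the seat's top face, 51 mm above the table, axes as the base's; x along the seat. The pins stand at x = +52 and -52 mm of it: 8 mm diameter, 9 mm high, the top 4 mm tapering to 3.6 mm. A fitted plate lies with its underside on this face, its length along x, its long edges overhanging the seat by 8 mm.
- clip_pivot (a point): Vertical pivot axis of the hold-down clip, 88 mm from the seat's centre along the seat's +x, 67 mm above the table (top of the clip's arm). Pivot post 20 mm in diameter, its screw head reaches 73 mm above the table.
- clip_knob (a point): Top centre of the clip's upright black knob: 12 mm diameter, 24 mm high, 91 mm above the table at its top, 34 mm from the pivot.
- clip (a joint): Angle of the hold-down clip (rad): 0 = home at its stop, its flat arm (14 mm wide, 4 mm thick, 44 mm from pivot to tip, underside 63 mm above the table, 2 mm over a seated plate) pointing from the pivot along the seat's -x; grows counterclockwise seen from above, to 1.95; starts near 1.4 to 1.85, clear of the plate. Stays where left; under 1 N at the knob moves it.
- tube_rack: Steel test-tube rack with glass tubes, 200 x 60 mm, 158 mm high, to the left of the work; origin at the centre of its underside. Not to be disturbed.
- jar: Open glass jar 72 mm in diameter, 90 mm high, with yellow-capped syringes up to about 110 mm, beyond the work; origin at the centre of its underside. Not to be disturbed.
- forceps: Steel forceps 130 mm long, 6 mm high, lying beyond the work; origin under their middle. Not to be disturbed.
Mind the look-alikes: they are no part of the job. What is shaped like the stage_plate_top but yellow is not meant.

How it is judged:
By the outcome, as a careful person would: the job done as asked, in the order asked, and still so for the second after the job is handed in, with the robot touching nothing.
It also fails if it takes over 48 s, if anything falls off the work surface, if the arm or the gripper's body presses on something with over 40 N, if the wrist force passes 120 N, or if a joint passes its speed limit or range.

## Working session

There is one attempt and no reset: what is moved stays moved. The work goes in short steps, Python scripts to look and compute and a tool call to move; the robot and the scene stay as the last step left them, time stands still between calls to the robot, and variables do not carry over. Pictures are saved under pics/ and viewed, about 8 in all and at most 12, crops included, and the job is handed in when it is done.

Besides the shell and the picture viewer there is one more tool, called after "Request:" as a command line: name --argument value ..., lists and objects as JSON in quotes. move_arm: Moves the arm, as the interface text tells. Its arguments: {"type":"object","properties":{"steps":{"type":"array"},"squeeze":{"type":"number"}},"required":["steps"]}

```bash
mkdir -p pics; ls
cat > h.py <<'E'
import numpy as np, cv2
from cell import sense, read_camera, calibration, close_job, tip_extent
def save(name,fn):
    im=read_camera(name); cv2.imwrite('pics/'+fn,im[:,:,::-1]); return im
def cam(name):
    c=calibration(name); K=np.array([[c['fx'],0,c['cx']],[0,c['fy'],c['cy']],[0,0,1]])
    return K,np.array(c['rvec'],float),np.array(c['tvec'],float)
def ray(c,px,z):
    K,r,t=c; R=cv2.Rodrigues(r)[0]; d=R.T@np.linalg.inv(K)@np.array([px[0],px[1],1.]); o=-R.T@t
    return o+d*(z-o[2])/d[2]
def proj(c,P):
    K,r,t=c; return cv2.projectPoints(np.array(P,float).reshape(-1,1,3),r,t,K,None)[0].reshape(-1,2)
E
python3 - <<'E'
from h import *
a=save('top','top0.png'); b=save('scene','scene0.png')
cv2.imwrite('pics/both.png',np.hstack([a,b])[:,:,::-1][:, :])
s=sense();print(s['t'],s['ee_pos'],s['tool_rot'],s['wrist_force'],s['gripper_width'])
for n in('top','scene'):
  c=cam(n);print(n,c[0][0],-cv2.Rodrigues(c[1])[0].T@c[2])
im=cv2.resize(a,(800,600),interpolation=cv2.INTER_CUBIC);cv2.imwrite('pics/topbig.png',im[:,:,::-1])
E
```

```text
pics
0.1 [ 0.15389365 -0.60563978  0.40414602] [[ 9.69205359e-01  2.46253673e-01 -3.17937415e-04]
 [ 2.46253871e-01 -9.69204842e-01  1.00279218e-03]
 [-6.12052246e-05 -1.05020487e-03 -9.99999447e-01]] [-0.65304416  0.75801326  0.18415087] 0.08506215864073773
top [423.70769307   0.         252.76666658] [0.48985847 0.03083241 1.50703324]
scene [413.23394538   0.         257.70431035] [1.21103497 0.08943741 1.16462201]
```

View pics/topbig.png

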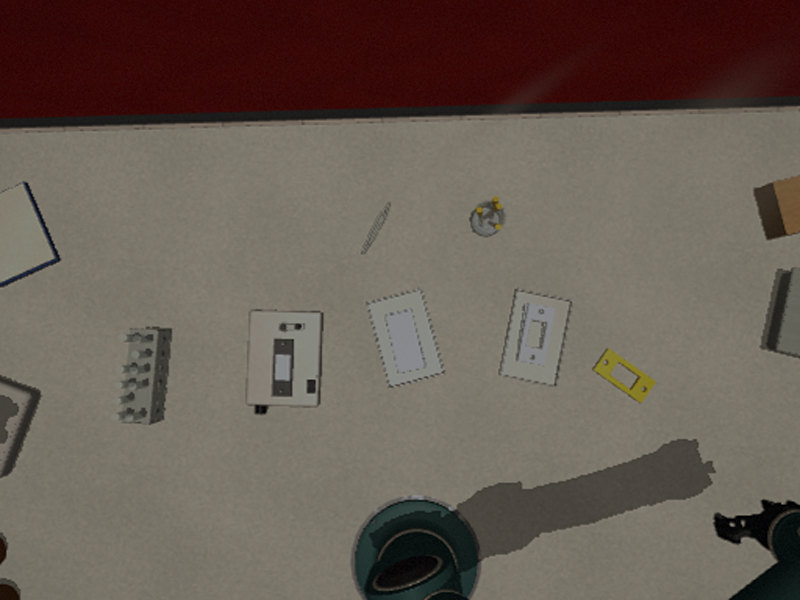

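View pics/scene0.png

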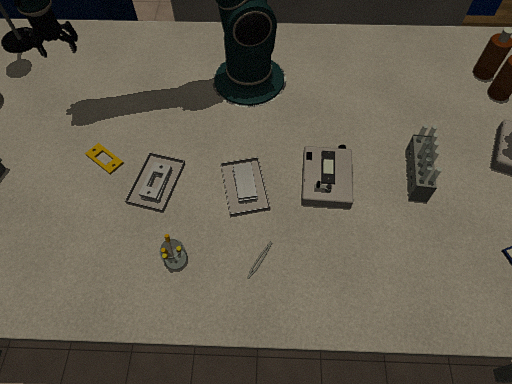

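Run:
```python
from h import *
c=cam('top')
a=cv2.imread('pics/top0.png')
f=lambda x,y:cv2.resize(a[y:y+75,x:x+55],None,fx=7,fy=7,interpolation=cv2.INTER_CUBIC)
cv2.imwrite('pics/crop.png',np.hstack([f(155,195),f(315,180)]))
for p,z in(((181,235),.051),((344,213),.033)): print(ray(c,p,z))
cw=cam('wrist');s=sense();R=np.array(s['tool_rot']);Rc=cv2.Rodrigues(cw[1])[0]
print(cw[0],R.T@(-Rc.T@cw[2]-s['ee_pos']),R.T@Rc.T)
```

```text
[0.44121677 0.2776252  0.051     ]
[ 0.50091943 -0.28696671  0.033     ]
[[307.44612206   0.         256.0110874 ]
 [  0.         307.44612206 190.43168228]
 [  0.           0.           1.        ]] [ 0.06964833 -0.00042388  0.02989578] [[-1.32898318e-03 -9.62082292e-01 -2.72756114e-01]
 [ 9.99998387e-01 -1.60811814e-03  7.99838873e-04]
 [-1.20813487e-03 -2.72754611e-01  9.62082877e-01]]
```

View pics/crop.png

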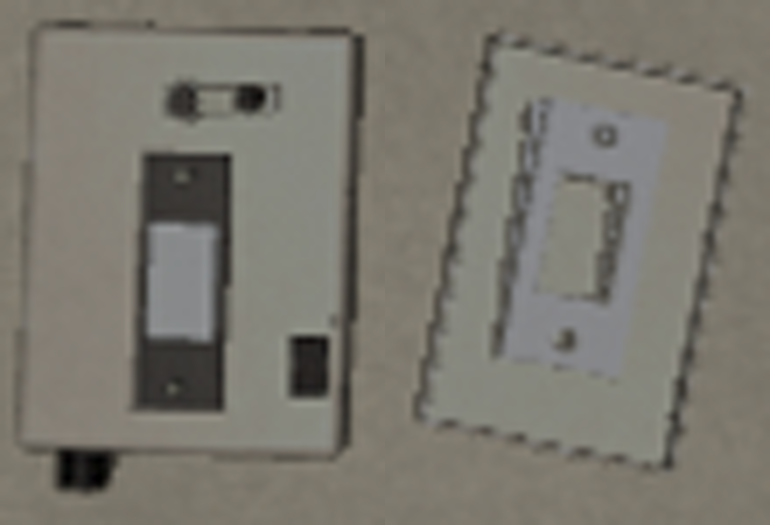

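```bash
cat >> h.py <<'E'
def turn_to(R,yaw):
    # rotation vector (tool) to make tool point down with tool x at world yaw
    c,s=np.cos(yaw),np.sin(yaw); Rt=np.array([[c,s,0],[s,-c,0],[0,0,-1.]])
    return cv2.Rodrigues(R.T@Rt)[0].ravel()
def plan(P,yaw):
    s=sense();R=np.array(s['tool_rot']);print('shift mm (cur tool axes)',np.round(R.T@(np.array(P)-s['ee_pos'])*1e3,1),'turn',np.round(turn_to(R,yaw),4), 't',s['t'])
E
python3 - <<'E'
from h import *
c=cam('top')
g=lambda x,y,x0,y0:((x+.5)/7-.5+x0,(y+.5)/7-.5+y0)
for n,(p,q,z) in dict(pins=((182,175),(173,388),.06),seat=((188,153),(180,410),.051)).items():
  a=ray(c,g(*p,155,195),z);b=ray(c,g(*q,155,195),z);print(n,a,b,(a+b)/2,np.linalg.norm(a-b),np.arctan2(*(a-b)[1::-1]))
a=ray(c,g(219,135,315,180),.033);b=ray(c,g(180,340,315,180),.033);print('plate',a,b,(a+b)/2,np.linalg.norm(a-b),np.arctan2(*(a-b)[1::-1]))
for p,z in(((183,100),.073),((250,97),.091)):print(ray(c,g(*p,155,195),z))
m=(a+b)/2; d=a-b; yaw=np.arctan2(d[1],d[0])
print(tip_extent); plan([m[0],m[1],.30],yaw)
s=sense();print('cur yaw',np.arctan2(s['tool_rot'][1][0],s['tool_rot'][0][0]))
E
```

```text
pins [0.49392739 0.27662648 0.06      ] [0.39098316 0.28281916 0.06      ] [0.44245528 0.27972282 0.06      ] 0.10313033296730664 -0.060083293010340086
seat [0.50463276 0.27502421 0.051     ] [0.37961157 0.28116172 0.051     ] [0.44212216 0.27809296 0.051     ] 0.12517174996708816 -0.04905242874371355
plate [ 0.54990673 -0.29544127  0.033     ] [ 0.44885209 -0.27194694  0.033     ] [ 0.49937941 -0.28369411  0.033     ] 0.10374980829700085 -0.22843330737265716
[0.53005112 0.27329263 0.073     ]
[0.530084   0.23826123 0.091     ]
0.1734
shift mm (cur tool axes) [ 414.1 -226.8  104.4] turn [-1.000e-03  3.000e-04  4.772e-01] t 0.1
cur yaw 0.24881319122915338
```

Request:
move_arm --steps '[33,-18,5,0,0,0,0,33,-18,5,0,0,0,0,33,-18,5,0,0,0,0,33,-18,5,0,0,0,0,33,-18,5,0,0,0,0,33,-18,5,0,0,0,0,33,-18,5,0,0,0,0,33,-18,5,0,0,0,0,33,-18,5,0,0,0,0,33,-18,5,0,0,0,0]'

```text
t: 0.93
ee_pos: [0.4304, -0.3485, 0.3544]
tool_rot: [[0.969, 0.246, -0.0], [0.246, -0.969, 0.0], [-0.0, -0.0, -1.0]]
wrist_force: [0.1, -0.9, -0.1]
gripper_width: 0.0855
```

```bash
python3 -c "
from h import *
plan([.4994,-.2837,.30],-.2284)"
```

```text
shift mm (cur tool axes) [ 82.8 -45.8  54.4] turn [-2.000e-04  2.000e-04  4.771e-01] t 0.9333
```

Request:
move_arm --steps '[21,-11.5,14,0,0,0,0.29,21,-11.5,14,0,0,0,0.29,21,-11.5,13,0,0,0,0.29,19.8,-11.3,13.4,0,0,0,0.29,0,0,0,0,0,0.12,0.29,0,0,0,0,0,0.12,0.29,0,0,0,0,0,0.12,0.29,0,0,0,0,0,0.117,0.29,0,0,0,0,0,0,0.29,0,0,0,0,0,0,0.29]'

```text
t: 1.77
ee_pos: [0.4984, -0.285, 0.3001]
tool_rot: [[0.975, -0.222, -0.001], [-0.222, -0.975, 0.0], [-0.001, 0.0, -1.0]]
wrist_force: [0.5, -0.3, -0.9]
gripper_width: 0.0604
```

Run:
```python
from h import *
im=save('wrist','w1.png');cv2.imwrite('pics/w1b.png',cv2.resize(im,(800,600),interpolation=cv2.INTER_CUBIC)[:,:,::-1])
s=sense();c=cam('wrist');print(s['gripper_width'],s['ee_pos'],s['wrist_force'])
R=np.array(s['tool_rot'])
for ext in(.160,.168,.1734):
  for y in(-.03,.03): print(ext,y,proj(c,[np.array(s['ee_pos'])+R@np.array([x,y,ext]) for x in(.011,-.011)]).ravel()*1.5625)
```

```text
0.060896245197131056 [ 0.49839294 -0.2850918   0.30011683] [ 0.20539705 -0.45055352 -0.19931583]
0.16 -0.03 [299.69013644 368.53225449 303.87011715 434.78035644]
0.16 0.03 [503.92457097 368.18228737 499.79250359 434.42439273]
0.168 -0.03 [304.85050601 357.83134618 308.62300181 421.19869859]
0.168 0.03 [498.5208551  357.5027099  494.8031822  420.86437527]
0.1734 -0.03 [308.04210502 351.21302014 311.57263135 412.76995224]
0.1734 0.03 [495.17866152 350.8974005  491.70674432 412.4488517 ]
```

View pics/w1b.png

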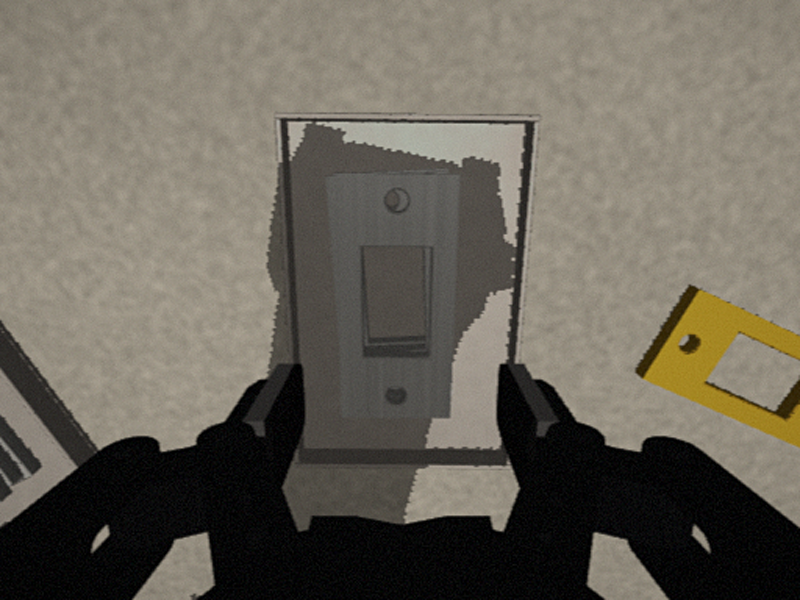

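Run:
```python
from h import *
a=cv2.imread('pics/w1.png')[100:275,195:310]
g=cv2.resize(a,None,fx=5,fy=5,interpolation=cv2.INTER_CUBIC)
g=cv2.convertScaleAbs(g,alpha=2.2,beta=-40)
cv2.imwrite('pics/w1c.png',np.hstack([g[:380],g[495:]] if 0 else [cv2.resize(g[:,:],(394,600)), np.zeros((600,6,3),np.uint8)] ) if 0 else g[:, :][:875])
top=g[0:300]; bot=g[575:875]
cv2.imwrite('pics/w1c.png',np.vstack([top,bot]))
```

```text
(no output)
```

View pics/w1c.png

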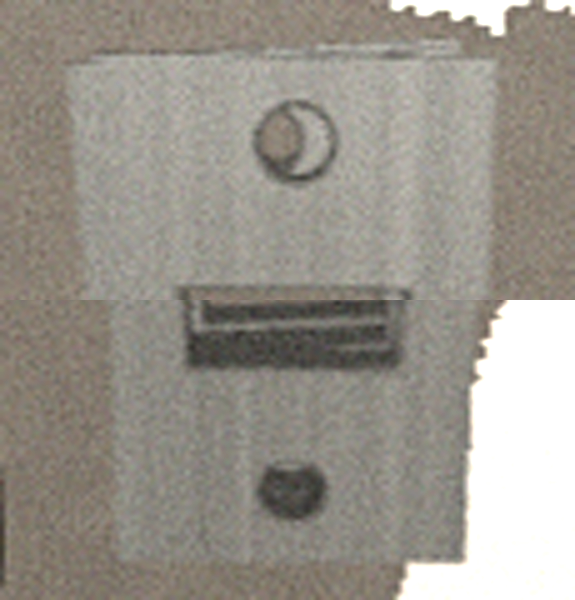

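Run:
```python
from h import *
c=cam('wrist')
w=lambda x,y:ray(c,((x+.5)/5-.5+195,(y+.5)/5-.5+100),.033)
P={k:w(*v) for k,v in dict(h1=(296,141),h2=(292,764),tl=(68,64),tr=(497,62),bl=(118,835),br=(465,835)).items()}
d=P['h1']-P['h2'];print('holes',P['h1'],P['h2'],(P['h1']+P['h2'])/2,np.hypot(*d[:2]),np.arctan2(d[1],d[0]))
n=lambda a,b:np.linalg.norm(P[a]-P[b])
print('edges',n('tl','tr'),n('bl','br'),n('tl','bl'),n('tr','br'),np.mean([P[k] for k in('tl','tr','bl','br')],0))
for a,b in(('tl','bl'),('tr','br')):
  d=P[a]-P[b];print(np.arctan2(d[1],d[0]))
s=sense();R=np.array(s['tool_rot']);print('tool',np.arctan2(R[1,0],R[0,0]))
print('holes in tool',R.T@(P['h1']-s['ee_pos']),R.T@(P['h2']-s['ee_pos']))
```

```text
holes [ 0.5491352  -0.29453511  0.033     ] [ 0.44782094 -0.27044821  0.033     ] [ 0.49847807 -0.28249166  0.033     ] 0.10413816550700679 -0.23341107910757627
edges 0.06418202088736781 0.05985545137741473 0.1289767990342949 0.12926939527282852 [ 0.49772319 -0.28123361  0.033     ]
-0.20042783392675545
-0.23395032117633124
tool -0.2235790093670419
holes in tool [ 0.05168217 -0.00202872  0.26709585] [-0.05245096 -0.0030526   0.26713843]
```

```bash
python3 -c "
from h import *
plan([.4985,-.2825,.1925],-.2334)"
```

```text
shift mm (cur tool axes) [ -0.4  -2.5 107.6] turn [-0.      0.0004  0.0098] t 1.8167
```

Request:
move_arm --squeeze 50 --steps '[0,-2.5,5,0,0,0.01,0,0,0,13,0,0,0,0,0,0,15,0,0,0,0,0,0,15,0,0,0,0,0,0,15,0,0,0,0,0,0,15,0,0,0,0,0,0,12,0,0,0,0,0,0,8,0,0,0,0,0,0,4,0,0,0,0,0,0,0,0,0,0,0]'

```text
t: 2.65
ee_pos: [0.4988, -0.2827, 0.1976]
tool_rot: [[0.972, -0.236, -0.001], [-0.236, -0.972, 0.001], [-0.001, -0.0, -1.0]]
wrist_force: [-0.0, -1.0, 0.3]
gripper_width: 0.0852
```

```bash
python3 -c "
from h import *
plan([.4985,-.2825,.1925],-.2334)"
```

```text
shift mm (cur tool axes) [-0.4 -0.1  5.1] turn [-0.0004  0.001  -0.0044] t 2.65
```

Request:
move_arm --squeeze 50 --steps '[0,0,3,0,0,0,0,0,0,2,0,0,0,0,0,0,0,0,0,0,0.1,0,0,0,0,0,0,0.2,0,0,0,0,0,0,0.25,0,0,0,0,0,0,0.3,0,0,0,0,0,0,0.4,0,0,0,0,0,0,0.5,0,0,0,0,0,0,0.5,0,0,0,0,0,0,0.5]'

```text
t: 3.48
ee_pos: [0.499, -0.2829, 0.194]
tool_rot: [[0.972, -0.236, 0.0], [-0.236, -0.972, -0.0], [0.0, 0.0, -1.0]]
wrist_force: [-4.1, 1.8, 12.4]
gripper_width: 0.0585
```

Run:
```python
from h import *
im=save('wrist','w2.png');cv2.imwrite('pics/w2b.png',cv2.convertScaleAbs(cv2.resize(im[100:300,130:380],(800,640),interpolation=cv2.INTER_CUBIC)[:600,:,::-1],alpha=2))
s=sense();c=cam('wrist');print(s['gripper_width'],s['ee_pos'],s['wrist_force'])
```

```text
0.05798358051203193 [ 0.49904819 -0.2828788   0.19398805] [-4.01991292  2.98826261 12.59326643]
```

View pics/w2b.png

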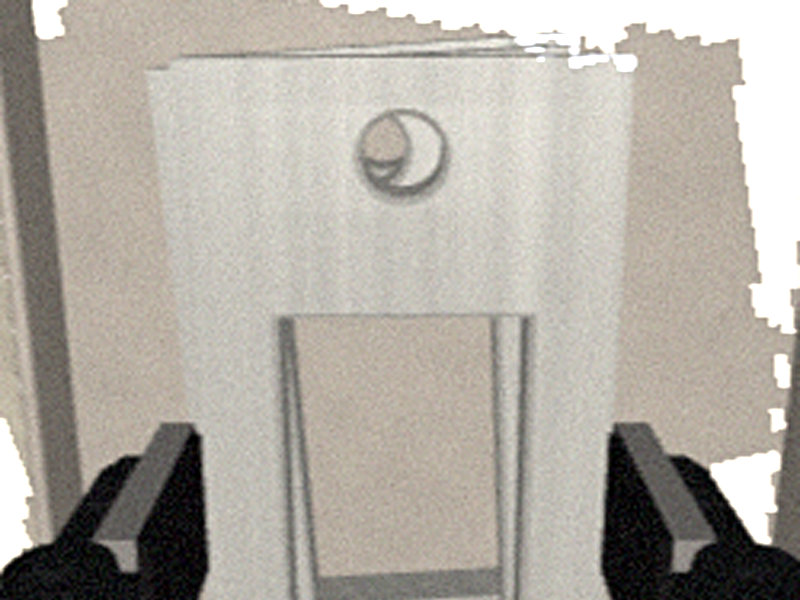

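Request:
move_arm --squeeze 60 --steps '[0,0,-1,0,0,0,0.5,0,0,-2,0,0,0,0.5,0,0,-3,0,0,0,0.5,0,0,-6,0,0,0,0.5,0,0,-8,0,0,0,0.5,0,0,-10,0,0,0,0.5,0,0,-10,0,0,0,0.5,0,0,-10,0,0,0,0.5,0,0,-8,0,0,0,0.5,0,0,-2,0,0,0,0.5]'

```text
t: 4.37
ee_pos: [0.4993, -0.283, 0.2552]
tool_rot: [[0.972, -0.236, 0.002], [-0.236, -0.972, -0.001], [0.002, 0.001, -1.0]]
wrist_force: [0.6, -0.3, -1.0]
gripper_width: 0.0578
```

Run:
```python
from h import *
im=save('wrist','w3.png');cv2.imwrite('pics/w3b.png',cv2.convertScaleAbs(cv2.resize(im[100:300,130:380],(800,640),interpolation=cv2.INTER_CUBIC)[:600,:,::-1],alpha=2))
s=sense();print(s['gripper_width'],s['ee_pos'],s['wrist_force'],s['wrist_torque'])
```

```text
0.05766401959392916 [ 0.49919384 -0.28296509  0.25468712] [ 0.32212433 -0.67490023 -0.62016468] [ 0.01703522 -0.01993033  0.02844183]
```

View pics/w3b.png

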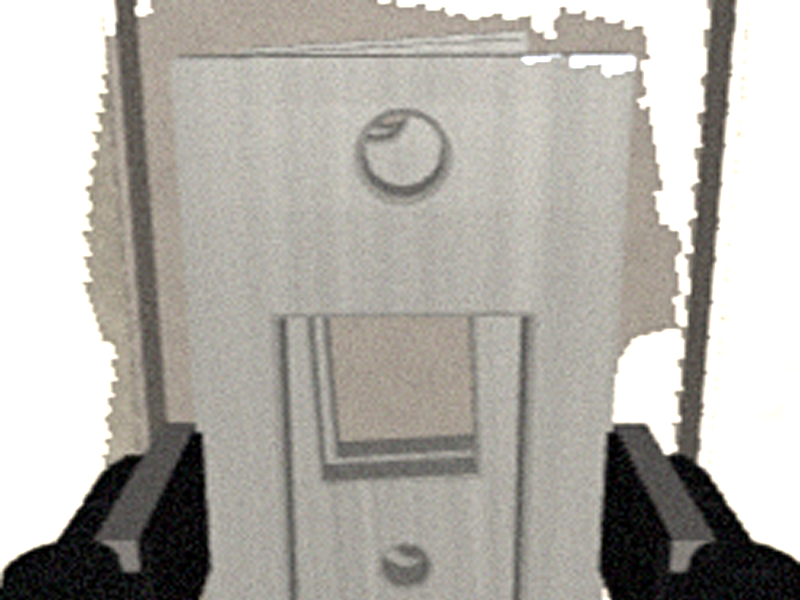

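```bash
python3 -c "
from h import *
a=-.055;P=np.array([.4422,.279,.29])-.043*np.array([np.cos(a),np.sin(a),0]);print(P)
plan(P,a)"
```

```text
[0.39926502 0.28136381 0.29      ]
shift mm (cur tool axes) [-230.2 -524.8  -35.9] turn [ 0.0006 -0.0017 -0.1832] t 4.4167
```

Request:
move_arm --steps '[-5,-12,-3,0,0,0,0.5,-10,-24,-5,0,0,0,0.5,-13.5,-30.5,-5,0,0,0,0.5,-13.5,-30.5,-5,0,0,0,0.5,-13.5,-30.5,-5,0,0,0,0.5,-13.5,-30.5,-5,0,0,0,0.5,-13.5,-30.5,-4,0,0,0,0.5,-13.5,-30.5,-4,0,0,0,0.5,-13.5,-30.5,0,0,0,0,0.5,-13.5,-30.5,0,0,0,0,0.5]'

```text
t: 5.25
ee_pos: [0.4445, 0.0201, 0.2893]
tool_rot: [[0.972, -0.236, -0.0], [-0.236, -0.972, -0.0], [-0.0, 0.0, -1.0]]
wrist_force: [0.6, -0.2, -0.6]
gripper_width: 0.0578
```

Request:
move_arm --steps '[-13.5,-30.5,0,0,0,0,0.5,-13.5,-30.5,0,0,0,0,0.5,-13.5,-30.5,0,0,0,0,0.5,-13.5,-30.5,0,0,0,0,0.5,-13.5,-30.5,0,0,0,0,0.5,-13.5,-30.5,0,0,0,0,0.5,-10,-24,0,0,0,0,0.5,-5,-12,0,0,0,-0.08,0.5,0,0,0,0,0,-0.1,0.5,0,0,0,0,0,0,0.5]'

```text
t: 6.08
ee_pos: [0.403, 0.2547, 0.2889]
tool_rot: [[0.999, -0.051, -0.001], [-0.051, -0.999, -0.0], [-0.001, 0.0, -1.0]]
wrist_force: [-0.3, -0.1, -1.4]
gripper_width: 0.0579
```

```bash
python3 -c "
from h import *
a=-.055;P=np.array([.4422,.279,.251])-.043*np.array([np.cos(a),np.sin(a),0]);print(P)
plan(P,a);print(sense()['gripper_width'],sense()['wrist_force'])"
```

```text
[0.39926502 0.28136381 0.251     ]
shift mm (cur tool axes) [ -5.1 -26.5  37.9] turn [0.0001 0.0009 0.004 ] t 6.0833
0.05790026874792332 [-0.26515483 -0.06352418 -1.37015281]
```

Request:
move_arm --steps '[-1,-5,5,0,0,0.004,0.5,-1,-5,7,0,0,0,0.5,-1,-5,8,0,0,0,0.5,-1,-5,8,0,0,0,0.5,-1,-4,6,0,0,0,0.5,0,-2.5,4,0,0,0,0.5,0,0,0,0,0,0,0.5,0,0,0,0,0,0,0.5,0,0,0,0,0,0,0.5,0,0,0,0,0,0,0.5]'

```text
t: 6.92
ee_pos: [0.4007, 0.2804, 0.2516]
tool_rot: [[0.998, -0.063, 0.0], [-0.063, -0.998, 0.0], [0.0, -0.0, -1.0]]
wrist_force: [0.7, -0.5, -0.8]
gripper_width: 0.0581
```

Run:
```python
from h import *
im=save('wrist','w4.png');s=sense();c=cam('wrist')
np.savez('w4.npz',K=c[0],r=c[1],t=c[2],p=s['ee_pos'],R=s['tool_rot'])
print(s['ee_pos'],s['gripper_width'])
a=-.055
for n,P in dict(p1=[.4939,.2766,.06]).items(): print(n,proj(c,P))
a=-.055;P=np.array([.4422,.279,.251])-.147*np.array([np.cos(a),np.sin(a),0]);plan(P,a)
```

```text
[0.40067306 0.28035654 0.2516389 ] 0.05778372817288315
p1 [[252.55068054  52.69966553]]
shift mm (cur tool axes) [-1.055e+02 -1.000e-01  6.000e-01] turn [-0.0003 -0.0005 -0.0076] t 6.9667
```

Request:
move_arm --steps '[-8,0,0,0,0,0,0.5,-15,0,0,0,0,0,0.5,-20,0,0,0,0,0,0.5,-20,0,0,0,0,0,0.5,-18,0,0,0,0,0,0.5,-14,0,0,0,0,0,0.5,-9,0,0,0,0,0,0.5,0,0,0,0,0,0,0.5,0,0,0,0,0,0,0.5,0,0,0,0,0,0,0.5]'

```text
t: 7.8
ee_pos: [0.2974, 0.287, 0.2514]
tool_rot: [[0.998, -0.063, 0.0], [-0.063, -0.998, 0.0], [0.0, -0.0, -1.0]]
wrist_force: [-0.1, -0.0, -1.4]
gripper_width: 0.0582
```

Run:
```python
from h import *
im=save('wrist','w5.png');s=sense();c=cam('wrist')
np.savez('w5.npz',K=c[0],r=c[1],t=c[2],p=s['ee_pos'],R=s['tool_rot'])
print(s['ee_pos'],s['tool_rot'])
q=proj(c,[.391,.2828,.06])[0];print(q)
f=lambda n,x,y:cv2.resize(cv2.imread(n)[y:y+120,x:x+80],None,fx=5,fy=5,interpolation=cv2.INTER_CUBIC)
cv2.imwrite('pics/pins.png',cv2.convertScaleAbs(np.hstack([f('pics/w4.png',213,15),f('pics/w5.png',213,15)]),alpha=1.5))
```

```text
[0.2974489  0.28698606 0.25137036] [[ 9.98013579e-01 -6.29985711e-02  2.77054147e-04]
 [-6.29986545e-02 -9.98013566e-01  3.03486795e-04]
 [ 2.57384562e-04 -3.20337981e-04 -9.99999916e-01]]
[253.27466197  51.71462815]
```

View pics/pins.png

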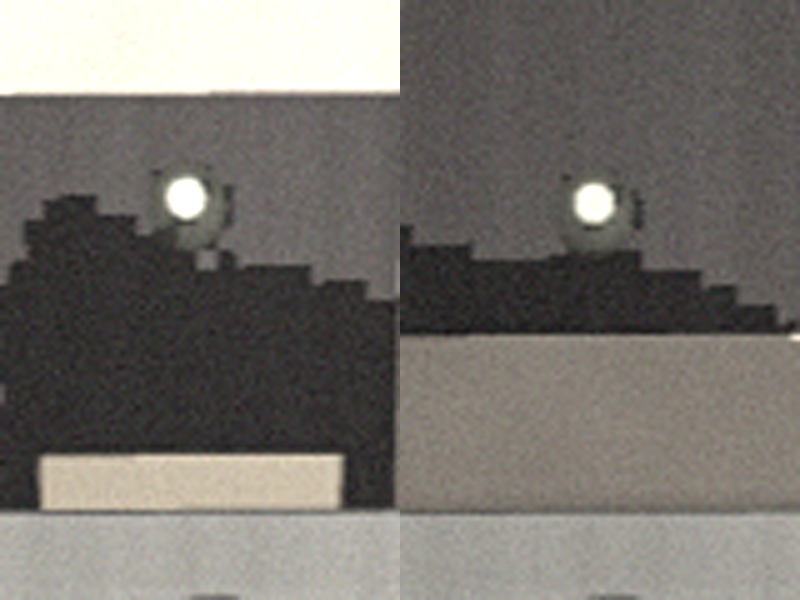

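Run:
```python
from h import *
def ld(n): d=np.load(n);return (d['K'],d['r'],d['t']),d['p'],d['R']
A,B=ld('w4.npz'),ld('w5.npz')
g=lambda x,y:((x+.5)/5-.5+213,(y+.5)/5-.5+15)
p1=ray(A[0],g(187,198),.06);p2=ray(B[0],g(194,203),.06)
print(p1,p2,(p1+p2)/2,np.linalg.norm(p1-p2),np.arctan2(*(p1-p2)[1::-1]))
# plate in tool frame, features at tool z=.161 (plate top)
c,p,R=A
for z in(.159,.161,.163):
  w=lambda u,v:R.T@(ray(c,(u,v),p[2]-z)-p)
  q=lambda x,y:((x+.5)/3.2-.5+130,(y+.5)/3.2-.5+100)
  print(z,'hole1',w(*q(403,152))[:2],'winTL/TR',w(*q(278,316))[:2],w(*q(532,316))[:2],'end',w(*q(175,57))[:2],w(*q(635,57))[:2])
im=cv2.imread('pics/w3.png');E=cv2.convertScaleAbs(cv2.resize(im[110:380,140:370],None,fx=2.2,fy=2.2,interpolation=cv2.INTER_CUBIC),alpha=2)
cv2.imwrite('pics/w3full.png',E)
```

```text
[0.49330804 0.27788207 0.06      ] [0.38950241 0.28381239 0.06      ] [0.44140522 0.28084723 0.06      ] 0.10397488791371243 -0.05706713837701437
0.159 hole1 [ 0.05183131 -0.00062035] winTL/TR [ 0.02933598 -0.01783324] [0.02928    0.01707059] end [ 0.06400808 -0.02974051] [0.06392832 0.02906445]
0.161 hole1 [ 0.05155756 -0.00062098] winTL/TR [ 0.02871386 -0.01810044] [0.02865702 0.01734393] end [ 0.06392291 -0.03019211] [0.06384191 0.02952352]
0.163 hole1 [ 0.05128382 -0.00062162] winTL/TR [ 0.02809175 -0.01836764] [0.02803404 0.01761726] end [ 0.06383773 -0.03064371] [0.0637555 0.0299826]
```

```bash
python3 -c "
from h import *
plan([.4421,.2804,.236],-.057)"
```

```text
shift mm (cur tool axes) [144.8  -2.5  15.4] turn [-0.0003 -0.0003 -0.006 ] t 7.85
```

Travel at the same height, then trim.

Request:
move_arm --steps '[8,0,0,0,0,0,0.5,18,0,0,0,0,0,0.5,25,-0.5,0,0,0,0,0.5,28,-1,0,0,0,0,0.5,26,-1,0,0,0,-0.006,0.5,20,0,0,0,0,0,0.5,12,0,0,0,0,0,0.5,6,0,0,0,0,0,0.5,1.8,0,5,0,0,0,0.5,0,0,5,0,0,0,0.5]'

```text
t: 8.68
ee_pos: [0.4411, 0.2807, 0.2409]
tool_rot: [[0.998, -0.056, -0.0], [-0.056, -0.998, 0.0], [-0.0, -0.0, -1.0]]
wrist_force: [0.7, -0.1, -1.9]
gripper_width: 0.0579
```

Request:
move_arm --steps '[0,0,0,0,0,0,0.5,0,0,0,0,0,0,0.5,0,0,0,0,0,0,0.5,0,0,0,0,0,0,0.5,0,0,0,0,0,0,0.5,0,0,0,0,0,0,0.5,0,0,0,0,0,0,0.5,0,0,0,0,0,0,0.5,0,0,0,0,0,0,0.5,0,0,0,0,0,0,0.5]'

```text
t: 9.52
ee_pos: [0.4414, 0.2807, 0.2413]
tool_rot: [[0.998, -0.056, -0.0], [-0.056, -0.998, 0.0], [-0.0, -0.0, -1.0]]
wrist_force: [-0.5, -0.2, -1.8]
gripper_width: 0.0582
```

```bash
python3 -c "
from h import *
plan([.4421,.2804,.236],-.057);plan([.4421,.2804,.236],-.057);s=sense();print(s['ee_pos'],s['wrist_force'])"
```

```text
shift mm (cur tool axes) [0.7 0.3 5.3] turn [-0.      0.0001  0.0008] t 9.5167
shift mm (cur tool axes) [0.7 0.3 5.3] turn [-0.      0.0001  0.0008] t 9.5167
[0.4414122  0.2807155  0.24131238] [-0.45896633 -0.1750158  -1.80155725]
```

Request:
move_arm --steps '[0.7,0.3,1,0,0,0,0.5,0,0,2,0,0,0,0.5,0,0,2,0,0,0,0.5,0,0,2,0,0,0,0.5,0,0,2,0,0,0,0.5,0,0,2,0,0,0,0.5,0,0,2,0,0,0,0.5,0,0,1,0,0,0,0.5,0,0,0,0,0,0,0.5,0,0,0,0,0,0,0.5]'

```text
t: 10.35
ee_pos: [0.4421, 0.2804, 0.2273]
tool_rot: [[0.998, -0.056, -0.0], [-0.056, -0.998, 0.0], [-0.0, -0.0, -1.0]]
wrist_force: [0.2, 0.5, -1.7]
gripper_width: 0.058
```

Pins entered with no contact force (the underside is at about 56 mm). I'll keep going.

Request:
move_arm --steps '[0,0,1,0,0,0,0.5,0,0,1,0,0,0,0.5,0,0,1,0,0,0,0.5,0,0,1,0,0,0,0.5,0,0,0.5,0,0,0,0.5,0,0,0.5,0,0,0,0.5,0,0,0,0,0,0,0.5,0,0,0,0,0,0,0.5,0,0,0,0,0,0,0.5,0,0,0,0,0,0,0.5]'

```text
t: 11.18
ee_pos: [0.4421, 0.2804, 0.2223]
tool_rot: [[0.998, -0.056, 0.0], [-0.056, -0.998, 0.0], [0.0, -0.0, -1.0]]
wrist_force: [0.1, -0.3, -1.0]
gripper_width: 0.0583
```

Request:
move_arm --steps '[0,0,0.4,0,0,0,0.5,0,0,0.4,0,0,0,0.5,0,0,0,0,0,0,0.5,0,0,0,0,0,0,0.3,0,0,0,0,0,0,0.2,0,0,0,0,0,0,0.1,0,0,0,0,0,0,0,0,0,0,0,0,0,0,0,0,0,0,0,0,0,0,0,0,0,0,0,0]'

```text
t: 12.02
ee_pos: [0.4421, 0.2804, 0.2215]
tool_rot: [[0.998, -0.056, -0.0], [-0.056, -0.998, 0.0], [-0.0, -0.0, -1.0]]
wrist_force: [0.7, 0.1, 0.3]
gripper_width: 0.0854
```

Request:
move_arm --steps '[0,0,-4,0,0,0,0,0,0,-10,0,0,0,0,0,0,-15,0,0,0,0,0,0,-15,0,0,0,0,0,0,-15,0,0,0,0,0,0,-15,0,0,0,0,0,0,-12,0,0,0,0,0,0,-8,0,0,0,0,0,0,0,0,0,0,0,0,0,0,0,0,0,0]'

```text
t: 12.85
ee_pos: [0.4421, 0.2803, 0.3156]
tool_rot: [[0.998, -0.056, 0.0], [-0.056, -0.998, 0.0], [0.0, -0.0, -1.0]]
wrist_force: [-0.8, 0.8, -0.1]
gripper_width: 0.0857
```

Run:
```python
from h import *
im=save('wrist','w6.png');s=sense();c=cam('wrist')
np.savez('w6.npz',K=c[0],r=c[1],t=c[2],p=s['ee_pos'],R=s['tool_rot'])
print(s['ee_pos'],s['gripper_width'],s['wrist_force'])
cv2.imwrite('pics/w6b.png',cv2.convertScaleAbs(cv2.resize(im[20:290,90:450],None,fx=2.2,fy=2.2,interpolation=cv2.INTER_CUBIC)[:,:,::-1],alpha=1.3))
```

```text
[0.44197782 0.28023169 0.31507747] 0.08542910662442456 [-0.59339456  0.31894938 -0.89632495]
```

View pics/w6b.png

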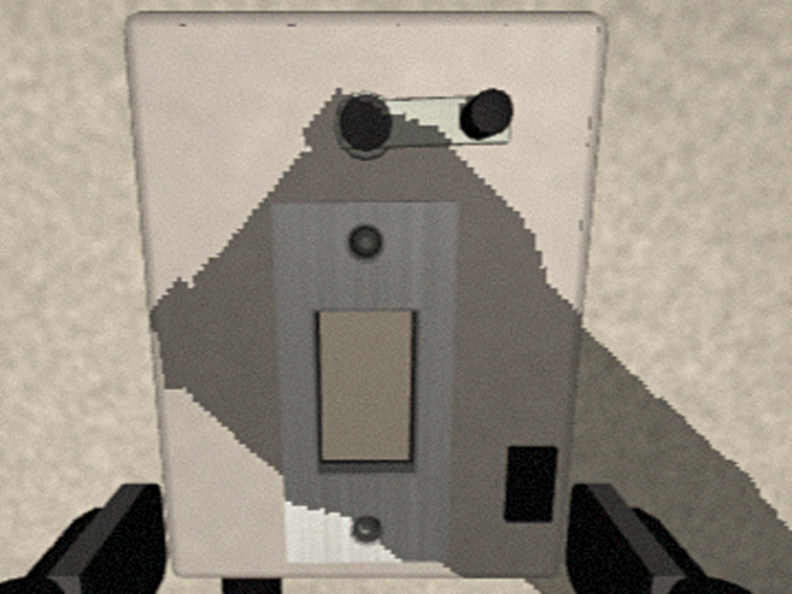

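Run:
```python
from h import *
d=np.load('w6.npz');c=(d['K'],d['r'],d['t'])
w=lambda x,y,z:ray(c,((x+.5)/2.2-.5+90,(y+.5)/2.2-.5+20),z)
a=-.057;C=np.array([.4414,.2808]);S=np.array([[np.cos(a),-np.sin(a)],[np.sin(a),np.cos(a)]])
kn=S.T@(w(492,110,.091)[:2]-C)*1e3
print('pivot',S.T@(w(365,122,.073)[:2]-C)*1e3,'knob',kn)
th=np.arctan2(-kn[1],-(kn[0]-88));print('theta',th,np.hypot(kn[0]-88,kn[1]))
q=[w(*p,.061) for p in((273,203),(458,203),(285,563),(449,563))]
print([S.T@(x[:2]-C)*1e3 for x in q])
print('holes',[S.T@(w(*p,.061)[:2]-C)*1e3 for p in((366,242),(367,529))])
def tgt(th,z): k=np.array([88-34*np.cos(th),-34*np.sin(th)])/1e3; return [*(C+S@k),z]
plan(tgt(th,.300),a+np.pi/4)
```

```text
pivot [ 8.76183574e+01 -6.70756792e-03] knob [ 89.14474214 -34.1133219 ]
theta 1.6043407802258647 34.132523571992735
[array([64.177345  , 29.56260646]), array([ 64.13978283, -29.87316882]), array([-66.26674408,  30.03736431]), array([-66.35857658, -31.28160908])]
holes [array([51.8252889 , -0.30362465]), array([-52.1906645,  -0.6175579])]
shift mm (cur tool axes) [88.5 33.5 15. ] turn [ 1.000e-04  5.000e-04 -7.847e-01] t 12.9
```

Request:
move_arm --squeeze 20 --steps '[15,5.5,3,0,0,0,0.3,25,9.5,4,0,0,0,0.5,25,9.5,4,0,0,0,0.68,23.5,9,4,0,0,0,0.68,0,0,0,0,0,-0.12,0.68,0,0,0,0,0,-0.12,0.68,0,0,0,0,0,-0.12,0.68,0,0,0,0,0,-0.12,0.68,0,0,0,0,0,-0.12,0.68,0,0,0,0,0,-0.12,0.68]'

```text
t: 13.73
ee_pos: [0.5289, 0.2415, 0.2993]
tool_rot: [[0.784, 0.621, -0.002], [0.621, -0.784, -0.0], [-0.001, -0.001, -1.0]]
wrist_force: [0.1, -0.5, 0.7]
gripper_width: 0.0273
```

```bash
cat >> h.py <<'E'
a=-.057;C=np.array([.4414,.2808]);S=np.array([[np.cos(a),-np.sin(a)],[np.sin(a),np.cos(a)]])
def tgt(th,z): k=np.array([88-34*np.cos(th),-34*np.sin(th)])/1e3; return [*(C+S@k),z]
E
python3 - <<'E'
from h import *
plan(tgt(1.604,.25),a+np.pi/4);print(sense()['gripper_width'])
E
```

```text
shift mm (cur tool axes) [-0.1 -0.5 49.3] turn [-0.0007  0.0014 -0.059 ] t 13.7333
0.027261044905730496
```

Request:
move_arm --steps '[0,-0.5,5,0,0,-0.058,0.68,0,0,8,0,0,0,0.68,0,0,8,0,0,0,0.68,0,0,8,0,0,0,0.68,0,0,8,0,0,0,0.68,0,0,6,0,0,0,0.68,0,0,4,0,0,0,0.68,0,0,2.3,0,0,0,0.68,0,0,0,0,0,0,0.72,0,0,0,0,0,0,0.76]'

```text
t: 14.57
ee_pos: [0.5283, 0.2424, 0.2514]
tool_rot: [[0.751, 0.661, 0.0], [0.661, -0.751, 0.0], [0.0, 0.0, -1.0]]
wrist_force: [0.4, -0.1, 0.1]
gripper_width: 0.0207
```

Run:
```python
from h import *
plan(tgt(1.604,.25),a+np.pi/4);s=sense();print(s['gripper_width'],s['wrist_force'])
# arc in tool axes (yaw a+pi/4), per row
R=np.array(s['tool_rot']);th=np.linspace(1.604,0,21)
P=np.array([tgt(t,.25) for t in th]);print(np.round((np.diff(P,axis=0)@R)*1e3,1)[:,:2].tolist())
```

```text
shift mm (cur tool axes) [-0.3  0.6  1.4] turn [ 0.     -0.0002 -0.0067] t 14.5667
0.020667680669205837 [ 0.37304418 -0.12363232  0.05214837]
[[-1.9, -1.9], [-1.8, -2.1], [-1.6, -2.2], [-1.4, -2.3], [-1.2, -2.4], [-1.0, -2.5], [-0.8, -2.6], [-0.6, -2.7], [-0.4, -2.7], [-0.2, -2.7], [0.0, -2.7], [0.3, -2.7], [0.5, -2.7], [0.7, -2.6], [0.9, -2.6], [1.1, -2.5], [1.3, -2.4], [1.5, -2.3], [1.7, -2.2], [1.8, -2.0]]
```

Request:
move_arm --steps '[-1.9,-1.9,0,0,0,0,0.78,-1.8,-2.1,0,0,0,0,0.78,-1.6,-2.2,0,0,0,0,0.78,-1.4,-2.3,0,0,0,0,0.78,-1.2,-2.4,0,0,0,0,0.78,-1,-2.5,0,0,0,0,0.78,-0.8,-2.6,0,0,0,0,0.78,-0.6,-2.7,0,0,0,0,0.78,-0.4,-2.7,0,0,0,0,0.78,-0.2,-2.7,0,0,0,0,0.78]'

```text
t: 15.4
ee_pos: [0.5039, 0.2536, 0.2513]
tool_rot: [[0.75, 0.661, 0.0], [0.661, -0.75, 0.0], [0.0, -0.0, -1.0]]
wrist_force: [0.4, -1.2, 0.0]
gripper_width: 0.0186
```

Request:
move_arm --steps '[0,-2.7,0,0,0,0,0.78,0.3,-2.7,0,0,0,0,0.78,0.5,-2.7,0,0,0,0,0.78,0.7,-2.6,0,0,0,0,0.78,0.9,-2.6,0,0,0,0,0.78,1.1,-2.5,0,0,0,0,0.78,1.3,-2.4,0,0,0,0,0.78,1.5,-2.3,0,0,0,0,0.78,1.7,-2.2,0,0,0,0,0.78,1.8,-2,0,0,0,0,0.78]'

```text
t: 16.23
ee_pos: [0.4952, 0.2786, 0.2512]
tool_rot: [[0.751, 0.661, -0.0], [0.661, -0.751, 0.0], [0.0, -0.0, -1.0]]
wrist_force: [-0.1, -0.1, -0.6]
gripper_width: 0.0187
```

Run:
```python
from h import *
plan(tgt(0,.25),a+np.pi/4);s=sense();print(s['gripper_width'],s['wrist_force'],np.array(s['tool_rot']).T@[*(S@[0,1]),0])
```

```text
shift mm (cur tool axes) [-0.5  0.8  1.2] turn [-0.0001 -0.     -0.0065] t 16.2333
0.01866043273475984 [-0.10485193 -0.06031711 -0.56764539] [ 7.02477200e-01 -7.11706239e-01  1.14702883e-04]
```

Request:
move_arm --steps '[0.4,-0.4,0,0,0,0,0.78,0.4,-0.4,0,0,0,0,0.78,0.4,-0.4,0,0,0,0,0.78,0.4,-0.4,0,0,0,0,0.78,0.4,-0.4,0,0,0,0,0.78,0.4,-0.4,0,0,0,0,0.78,0.4,-0.4,0,0,0,0,0.78,0.4,-0.4,0,0,0,0,0.78,0,0,0,0,0,0,0.78,0,0,0,0,0,0,0.78]'

```text
t: 17.07
ee_pos: [0.4955, 0.2828, 0.2512]
tool_rot: [[0.751, 0.661, 0.0], [0.661, -0.751, 0.0], [0.0, -0.0, -1.0]]
wrist_force: [0.2, -1.4, 0.3]
gripper_width: 0.0188
```

Request:
move_arm --steps '[0.4,-0.4,0,0,0,0,0.78,0.4,-0.4,0,0,0,0,0.78,0.4,-0.4,0,0,0,0,0.78,0.3,-0.3,0,0,0,0,0.78,0,0,0,0,0,0,0.78,0,0,0,0,0,0,0.78,0,0,0,0,0,0,0.78,0,0,0,0,0,0,0.78,0,0,0,0,0,0,0.78,0,0,0,0,0,0,0.78]'

```text
t: 17.9
ee_pos: [0.4959, 0.284, 0.251]
tool_rot: [[0.751, 0.66, -0.0], [0.66, -0.751, -0.002], [-0.001, 0.001, -1.0]]
wrist_force: [1.9, -8.1, 2.6]
gripper_width: 0.0187
```

Run:
```python
from h import *
im=save('wrist','w7.png');s=sense();print(s['wrist_force'])
K=cam('wrist');print(proj(K,tgt(0,.091)))
```

```text
[ 0.55302034 -7.57772685  1.3454999 ]
[[264.93105058 265.90843608]]
```

Request:
move_arm --steps '[0,0,0,0,0,0,0.74,0,0,0,0,0,0,0.7,0,0,0,0,0,0,0.66,0,0,-5,0,0,0,0.66,0,0,-10,0,0,0,0.66,0,0,-15,0,0,0,0.66,0,0,-15,0,0,0,0.66,0,0,-15,0,0,0,0.66,0,0,-15,0,0,0,0.66,0,0,-10,0,0,0,0.66]'

```text
t: 18.78
ee_pos: [0.4957, 0.2852, 0.3385]
tool_rot: [[0.75, 0.661, 0.002], [0.661, -0.75, 0.001], [0.002, 0.0, -1.0]]
wrist_force: [-0.2, -0.8, 0.6]
gripper_width: 0.0292
```

Request:
move_arm --steps '[-20,0,-4,0,0,0,0.66,-30,0,-4,0,0,0,0.66,-30,0,-4,0,0,0,0.66,-20,0,-4,0,0,0,0.66,0,0,0,0,0,0.12,0.66,0,0,0,0,0,0.12,0.66,0,0,0,0,0,0.12,0.66,0,0,0,0,0,0.12,0.66,0,0,0,0,0,0.12,0.66,0,0,0,0,0,0.12,0.66]'

```text
t: 19.62
ee_pos: [0.4205, 0.2189, 0.3528]
tool_rot: [[1.0, -0.004, 0.0], [-0.004, -1.0, 0.0], [0.0, -0.0, -1.0]]
wrist_force: [0.2, -0.8, 0.6]
gripper_width: 0.0288
```

Run:
```python
from h import *
s=sense();c=cam('wrist');im=save('wrist','w8.png');print(s['ee_pos'],s['t'])
np.savez('w8.npz',K=c[0],r=c[1],t=c[2])
q=proj(c,[[.4414,.2808,.061],tgt(0,.091)]);print(q)
x,y=q[1];x0=int(np.clip(x-130,0,252));y0=int(np.clip(y-70,0,184));print(x0,y0)
A=cv2.resize(im[y0:y0+200,x0:x0+260],None,fx=3,fy=3,interpolation=cv2.INTER_CUBIC)
cv2.imwrite('pics/w8b.png',cv2.convertScaleAbs(A[:,:,::-1],alpha=1.5))
```

```text
[0.42046955 0.21890057 0.35275635] 19.6167
[[184.65599353 162.45442911]
 [174.55777382  96.33076859]]
44 26
```

View pics/w8b.png

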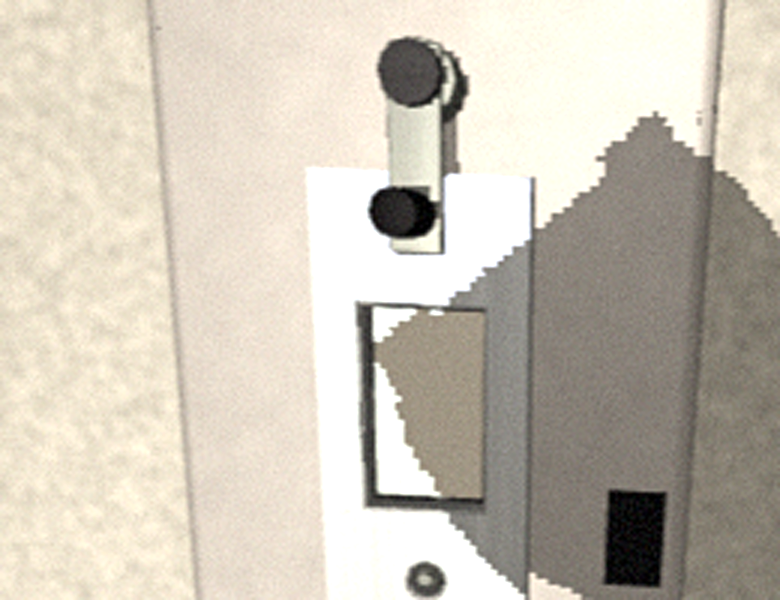

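Run:
```python
from h import *
d=np.load('w8.npz');c=(d['K'],d['r'],d['t'])
w=lambda x,y,z:S.T@(ray(c,((x+.5)/3-.5+44,(y+.5)/3-.5+26),z)[:2]-C)*1e3
print('knob',w(400,211,.091),'screw',w(410,72,.073),'tip',w(392,252,.067),w(443,253,.067),'arm upper R',w(441,110,.067),'L',w(388,110,.067))
print('plate',w(306,167,.061),w(535,178,.061),'hole2',w(426,580,.061))
```

```text
knob [54.31978501 -1.76296962] screw [87.82919708 -0.42956837] tip [43.90022887  6.46506506] [44.34768888 -7.19830747] arm upper R [80.06612169 -6.87646971] L [79.35773561  6.77132122]
plate [64.61572425 30.56463859] [ 64.99980483 -30.80588879] hole2 [-52.12603151  -0.32823463]
```

```bash
python3 -c "
from h import *
print(close_job())"
```

```text
the job is handed in; nothing more can be done
None
```

I took the top windowed plate from its stack, lowered it over both pins of the light base, and swung the hold-down clip against its stop. The job was handed in at about 20 s with the arm clear above the base.

**What the last checks showed:**
- **Plate seated:** both pins showed through the holes. The plate measured about 130 x 60 mm at the flush height, with both holes within about 0.6 mm of where they should be.
- **Lowering:** I saw no contact force on the way down. I released the plate at the computed seat height and did not feel a touchdown, so flushness rests on the image measurement.
- **Clip home:** about 8 N of resistance built up against the stop. The last picture shows the arm lying along the seat over the plate's end, about 0.01 rad off home by its edges.
- **Other plates:** the two left in the windowed stack were in the tray when I lifted the top one. I took no final picture of the trays, rack, jar or forceps; apart from the plate, base and clip, nothing was handled.

**What disagreed:**
- **Knob position:** the knob alone measured about 1.3 mm to one side (0.04 rad), unlike the arm's edges. I put this down to poor contrast on the black knob.
- **Grip width:** the gripper read 58 mm on the 60 mm plate, but the hold was firm.

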